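# Lock the bracelet stand into the jewelry organizer

### The arm

A 6-joint arm with a two-finger parallel gripper is mounted at the origin on the work surface. World frame = base frame: x ahead of the robot, y to its left, z up, the work surface at z = 0. Lengths are in m, angles in rad, forces in N, time in s.
With the tool pointing down it reaches from about 0.275 to 0.825 m from the base axis. Payload 4.9 kg.
Tool frame: the origin (TCP) lies midway between the tips of the shut fingers; the grasp point (between the pads) lies 19 mm behind it (bot.grip_depth is the distance from the TCP to the grasp point, in m); y points along the fingers, x is the direction in which the jaws open and shut, and the axes are right-handed (so a half turn about y gives the same grasp; the last joint's range is limited). The gripper opens to 85 mm and grips with 20 to 120 N. Pads are 22 mm wide; open, the fingers measure 114 mm over their backs; the gripper's body (76 mm by 85 mm) begins 54 mm behind the grasp point. The pads swing forward as they close: fully open they stand 13 mm farther back than shut.
Start: joints at [-1.332, 0.326, -0.193, 1.052, 0, 1.437], TCP at [0.2, -0.512, 0.231] pointing down, gripper open.
Joint ranges: [-2.65, 2.65], [-0.97, 1.79], [-1.3, 1.35], [-1.93, 2.1], [-1.47, 1.37], [-3.14, 3.14]. Speed limits (rad/s): [2.57, 2.57, 3.14, 3.14, 3.14, 3.14].

### API

Orientations are given as a unit quaternion [w, x, y, z].
In Python, from cell import bot gives the robot as it stands. Calls block until the motion is done:
- bot.move_pose(position, orientation): joint-space move of the TCP to a pose.
- bot.move_linear(position, speed=0.15, rotation=None, until_force=None): straight line of the TCP; rotation=None keeps the orientation; speed is the mean speed in m/s. With until_force (N) it stops when the force on the tool has changed by that much, and returns True; else False.
- bot.goto_joints(angles): joint-space move.
- bot.set_gripper(opening, grasp_force=None): opening from 0.0 (shut) to 1.0 (fully open); grasp_force is the grip in N (None keeps the last); returns when the fingers have stopped.
- bot.wait(seconds).
- bot.solve_ik(position, orientation): joint angles nearest the present ones, or None.
- bot.camera(name): name is "scene" or "top" or "wrist"; returns the picture (384x512x3 uint8, red, green, blue); there is no depth.
- bot.calibration(name): a dict with "mtx" (3x3 intrinsics, pixels), "extrinsics" (4x4, takes a point from world to camera coordinates); the wrist camera has in their place "hand_eye" (4x4, takes a point from camera to tool coordinates, whose origin is the TCP and whose axes are the tool frame's). Camera axes: x right, y down, z forward; pixel columns grow to the right and rows downward; lengths in m; the calibration is good to about 2 mm. A picture is of the moment at which its call begins: read the wrist's pose just before it. calibration takes no time and is no camera call.
A pose or a line that the arm cannot do raises bot.PlanningError and nothing moves.
- bot.close_job(): hands the job in, once; it reports no verdict.
Trained networks look in the newest picture that a camera, given by its name, has taken for a name from the list of things; names that differ only in an ending like _2 or _b are one class to them, and where a whole thing is asked for, a point or a joint stands for the part that bears it (a point fixed in the world has none). Each returns a list of dicts, best first, with "confidence" (0 to 1); they miss things now and then, are a little off and sometimes report something else, mostly with a low value. They report only what shows in the picture. A call takes as long as a camera call. They do not tell look-alikes from the thing itself.
- bot.search_frame(camera, thing): "bbox" ([left, top, width, height] in pixels, round what is visible of it).
Readings, each from a call of its own:
- bot.read_clock(): time.
- bot.read_joint_positions(): joint angles.
- bot.read_joint_vel(): joint speeds.
- bot.read_joint_efforts(): joint torques, N m.
- bot.read_position(): TCP position.
- bot.read_tool_rot(): TCP orientation.
- bot.read_ft_force(): force on the tool from outside, world axes, zero at the start.
- bot.read_moment(): the same for the moment, N m.
- bot.read_gripper_width(): opening from 0.0 (shut) to 1.0 (fully open).
Only numpy, scipy, OpenCV 4.12 (cv2) and the standard library are available. Lean on these libraries where they do the work, as an engineer would, in place of code of your own. Each camera call takes 0.05 s, during which the arm holds its last target.

### The job

Pick up the T-shaped bracelet stand and lock it upright into the round bayonet collar on the pink jewelry organizer: feel for the slots, push its lugs in against the spring, twist clockwise to the stop, and let go so that it stays locked. The collar is delicate, so never press it down with more than about 20 newtons, and leave the other things on the dresser as they are.

Things in the scene. Friction and masses are not known exactly. Their poses are not given: they have to be found in the camera images.
- organizer: pink plastic jewelry organizer, fixed to the dresser top, 200 mm (its x) by 260 mm (its y), 50 mm tall; origin at the centre of its underside. Its tray front faces its -x. A round cream bayonet collar, 76 mm across, stands 14 mm out of its deck at local x 0, y +65 mm.
- socket (a point): centre of the unpressed collar's flat top, 64 mm above the dresser; axes are the organizer's. Bore 33 mm; two opposite slots, 10.4 mm wide, reach 24.5 mm from the centre, through a 6 mm lip. The line through the slots is turned from the organizer's x axis by an unknown angle, up to 0.55 rad either way, new each time: seen from above or felt, in no reading.
- pushed_foot (a point): point on the collar's axis 22 mm below its top: where the stand's foot is when pushed in fully, its disc bottomed on the collar. A spring plunger resists from 9 mm below the top (2 N) to there (about 7 N). With the foot 19 to 22 mm down, the lugs are clear under the lip and turn 55 degrees (0.96 rad) clockwise, seen from above, to a solid stop.
- locked_foot (a point): point on the collar's axis 16 mm below its top: where the stand's foot rests once locked. At the stop, each lug has above it a pocket 11 mm wide and 3 mm deep in the lip's underside; when let go the spring lifts the lugs into the pockets. A stand turned too little stays at 19 mm; one not turned is lifted back to 9 mm.
- collar (a joint): how far the spring-mounted collar has been pressed down (m): 0 unpressed; it does not move below about 3 N, then sinks about 1 mm per 2 N, solid at 10 mm. Beyond 9 mm (about 21 N) it is overloaded. The lip, pockets and plunger sink with it.
- stand: loose T-shaped bracelet stand, 0.12 kg, standing upright on the dresser, 103 mm tall; origin at the centre of its foot, z up its stem. Stem 14 mm diameter; a pink disc 60 mm across from 22 to 27 mm above the foot; below it a 30 mm diameter plug whose foot tapers to 24 mm over the last 4 mm.
- crossbar (a point): centre of the stand's pink crossbar, the place to grip, 94 mm above the foot: 100 mm long (the stand's x), 16 mm wide (y), 18 mm tall.
- lugs (a point): on the stand's axis at the height of its two rose lugs, 10.5 mm above the foot. The lugs stick out of the plug along the stand's +x and -x, right under the crossbar's ends, to 22 mm from the axis; each is 8 mm wide and 5 mm tall (8 to 13 mm above the foot). Half a turn of the stand makes no difference.
- lipstick: closed chrome lipstick tube standing on end, 21 mm diameter, 72 mm tall; origin at the centre of its foot
- votive: empty clear glass votive holder, 68 mm across, 62 mm tall; origin at the centre of its foot
- ring_dish: white ceramic hand-shaped ring dish, 90 mm across, 88 mm tall; origin at the centre of its foot
- hairbrush: wooden hairbrush lying on its nylon bristles, about 215 mm long, 58 mm wide, 30 mm tall; its x axis runs from handle to head, origin under its middle
- perfume: square amber perfume bottle with chrome cap, 50 mm by 35 mm, 86 mm tall; origin at the centre of its foot
- cream_jar: white cream jar with brass lid, 60 mm across, 45 mm tall; origin at the centre of its foot
- compact: round rose-gold powder compact lying flat, 72 mm across, 14 mm thick; origin at the centre of its underside
There are look-alikes about, which are no part of the job. Several things look just like the stand: the one meant starts farthest to the robot's right.

How it is judged:
By the outcome, as a careful person would: the job done as asked, in the order asked, and still so for the second after the job is handed in, with the robot touching nothing.
It also fails if it takes over 58 s, if anything falls off the work surface, if the arm or the gripper's body presses on something with over 40 N, if the wrist force passes 120 N, or if a joint passes its speed limit or range.

## Working session

There is one attempt and no reset: what is moved stays moved. The work goes in short steps, each a Python script; the robot and the scene stay as the last script left them, time stands still between calls to the robot, and variables do not carry over. Pictures are saved under pics/ and viewed, and the job is handed in when it is done.

```bash
ls; mkdir -p pics; python3 - <<'E'
from cell import bot
import cv2,numpy as np
for n in ("scene","top","wrist"):
    im=bot.camera(n); cv2.imwrite(f"pics/{n}0.png",cv2.cvtColor(im,cv2.COLOR_RGB2BGR))
    c=bot.calibration(n); print(n,{k:np.round(v,4).tolist() for k,v in c.items()})
    for t in ("stand","organizer"): print(t,[(np.round(d['bbox']).tolist(),round(d['confidence'],2)) for d in bot.search_frame(n,t)])
print(bot.read_clock(),bot.read_tool_rot(),bot.read_ft_force())
E
```

```text
pics
scene {'mtx': [[466.5502, 0.0, 264.736], [0.0, 466.5502, 190.855], [0.0, 0.0, 1.0]], 'extrinsics': [[-0.4937, 0.8694, 0.0175, 0.3692], [0.627, 0.3698, -0.6857, -0.2497], [-0.6026, -0.3276, -0.7277, 1.4088], [0.0, 0.0, 0.0, 1.0]]}
stand [([248.0, 144.0, 28.0, 50.0], 0.71), ([378.0, 146.0, 42.0, 46.0], 0.67)]
organizer [([295.0, 188.0, 152.0, 127.0], 0.64)]
top {'mtx': [[442.9229, 0.0, 255.4278], [0.0, 442.9229, 190.3966], [0.0, 0.0, 1.0]], 'extrinsics': [[-0.0044, -0.9995, 0.0303, -0.1033], [-0.9839, -0.0011, -0.1786, 0.5421], [0.1786, -0.0306, -0.9835, 1.117], [0.0, 0.0, 0.0, 1.0]]}
stand [([266.0, 193.0, 22.0, 36.0], 0.97), ([146.0, 266.0, 38.0, 23.0], 0.94), ([238.0, 254.0, 24.0, 32.0], 0.88)]
organizer [([109.0, 154.0, 108.0, 86.0], 0.74)]
wrist {'mtx': [[311.0919, 0.0, 251.8865], [0.0, 311.0919, 194.1156], [0.0, 0.0, 1.0]], 'hand_eye': [[1.0, 0.0001, -0.0001, 0.0], [0.0001, -0.2938, 0.9559, -0.1422], [0.0001, -0.9559, -0.2938, 0.075], [0.0, 0.0, 0.0, 1.0]]}
stand []
organizer []
0.45 [ 0.58405252 -0.5839574   0.3987128  -0.39862829] [-0.10240003 -0.63694688 -0.6334596 ]
```

```bash
python3 - <<'E'
import cv2
a=cv2.imread("pics/top0.png"); cv2.imwrite("pics/top0z.png",cv2.resize(a[130:330,80:340],None,fx=3,fy=3,interpolation=cv2.INTER_CUBIC))
E
```

```text
(no output)
```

View pics/top0.png

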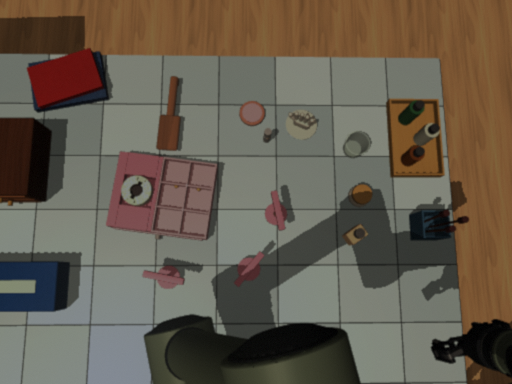

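View pics/scene0.png

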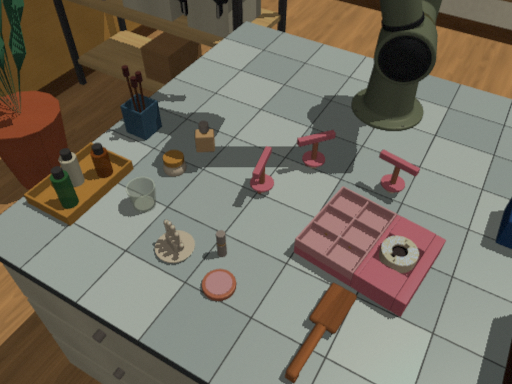

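View pics/wrist0.png

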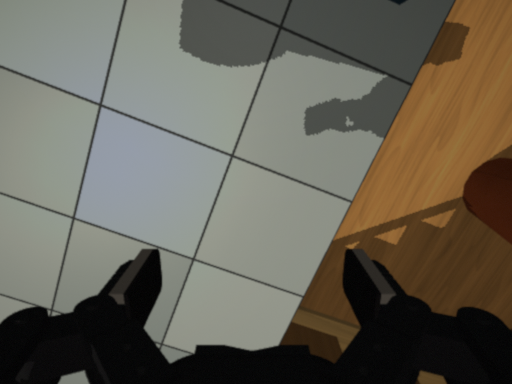

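```bash
sleep 1
```

```text
(no output)
```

View pics/top0z.png

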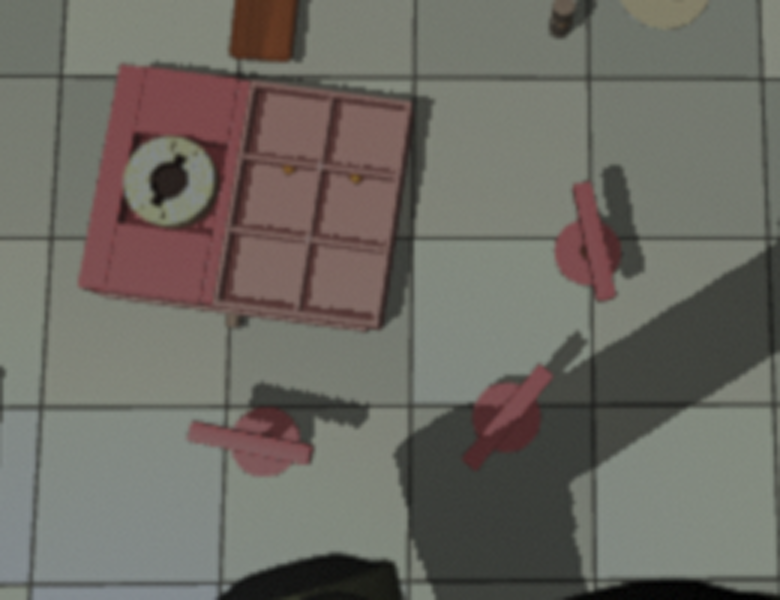

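Three stand look-alikes show in the top view, at pixels (276,210), (249,267) and (167,277). Image right is world -y, the robot's right, so (276,210) fits "farthest right". I'll check this with coordinates and a wrist close-up.

```bash
cat > h.py <<'E'
from cell import bot
import cv2,numpy as np
from scipy.spatial.transform import Rotation as Rn
def quat(a):
    c,s=np.cos(a),np.sin(a)
    R=np.array([[c,0,-s],[s,0,c],[0,-1,0]],float)
    q=Rn.from_matrix(R).as_quat(); return np.array([q[3],q[0],q[1],q[2]])
def Rq(q): return Rn.from_quat([q[1],q[2],q[3],q[0]]).as_matrix()
def toolang():
    R=Rq(bot.read_tool_rot()); return np.arctan2(R[1,0],R[0,0])
def camE(name,pose=None):
    c=bot.calibration(name); K=np.array(c['mtx'])
    if name=='wrist':
        p,q=pose; T=np.eye(4);T[:3,:3]=Rq(q);T[:3,3]=p
        E=np.linalg.inv(T@np.array(c['hand_eye']))
    else: E=np.array(c['extrinsics'])
    return K,E
def bp(K,E,uv,z):
    uv=np.atleast_2d(uv).astype(float)
    d=np.c_[uv,np.ones(len(uv))]@np.linalg.inv(K).T@E[:3,:3]
    o=-E[:3,:3].T@E[:3,3]
    return o+d*((z-o[2])/d[:,2])[:,None]
def pj(K,E,P):
    P=np.atleast_2d(P)@E[:3,:3].T+E[:3,3]; P=P@K.T; return P[:,:2]/P[:,2:]
def snap(name,fn):
    pose=(np.array(bot.read_position()),np.array(bot.read_tool_rot())) if name=='wrist' else None
    im=bot.camera(name); cv2.imwrite(f"pics/{fn}.png",cv2.cvtColor(im,cv2.COLOR_RGB2BGR))
    K,E=camE(name,pose); np.savez(f"pics/{fn}.npz",K=K,E=E); return im,K,E
E
python3 - <<'E'
from h import *
K,E=camE('top')
f=lambda u,v:(80+u/3,130+v/3)
print("bar ends tgt",bp(K,E,[f(583,186),f(606,298)],.103))
print("discs",bp(K,E,[f(588,253),f(507,416),f(265,440)],.027))
print("collar",bp(K,E,[f(170,181)],.064), "slots",bp(K,E,[f(155,200),f(181,160)],.064))
print("deckcorners",bp(K,E,[f(122,66),f(80,287),f(380,328),f(412,98)],.05))
E
```

```text
bar ends tgt [[ 0.52837044 -0.15019465  0.103     ]
 [ 0.43435043 -0.16810642  0.103     ]]
discs [[ 0.48139363 -0.15958161  0.027     ]
 [ 0.33899939 -0.08730653  0.027     ]
 [ 0.3195478   0.12105348  0.027     ]]
collar [[0.53934069 0.20311086 0.064     ]] slots [[0.52274767 0.21517531 0.064     ]
 [0.55778597 0.19447765 0.064     ]]
deckcorners [[ 0.64521687  0.25305027  0.05      ]
 [ 0.44940741  0.27906915  0.05      ]
 [ 0.41377649  0.02198719  0.05      ]
 [ 0.61689975 -0.00321826  0.05      ]]
```

```bash
python3 - <<'E'
from h import *
print(toolang())
for s in (1,-1):
  for p,a in (([.481,-.159,.2],.188),([.481,-.159,.075],.188),([.539,.203,.2],-.53),([.539,.203,.125],-.53),([.539,.203,.1],-1.49)):
    j=bot.solve_ik(p,quat(a+s*np.pi/2)); print(s,None if j is None else np.round(j,2))
E
```

```text
-1.1979719924428005
1 [-0.47  0.27 -0.35  0.95  0.   -0.65]
1 [-0.47  0.41 -0.51  0.64  0.   -0.65]
1 [ 0.23  0.4  -0.17  1.    0.    0.76]
1 [ 0.23  0.46 -0.27  0.83  0.    0.76]
1 [ 0.23  0.49 -0.3   0.78  0.    1.72]
-1 [-0.47  0.27 -0.35  0.95  0.    2.49]
-1 [-0.47  0.41 -0.51  0.64  0.    2.49]
-1 [ 0.23  0.4  -0.17  1.    0.   -2.38]
-1 [ 0.23  0.46 -0.27  0.83  0.   -2.38]
-1 [ 0.23  0.49 -0.3   0.78  0.   -1.42]
```

```bash
python3 - <<'E'
from h import *
bot.move_pose([.481,-.159,.22],quat(.188+np.pi/2)); snap('wrist','w1'); print(bot.read_clock())
bot.move_pose([.539,.203,.18],quat(-.53+np.pi/2)); snap('wrist','w2'); print(bot.read_clock())
for n in('w1','w2'):
    cv2.imwrite(f"pics/{n}z.png",cv2.resize(cv2.imread(f"pics/{n}.png"),(768,576),interpolation=cv2.INTER_CUBIC))
E
```

```text
2.3167
3.75
```

View pics/w1z.png

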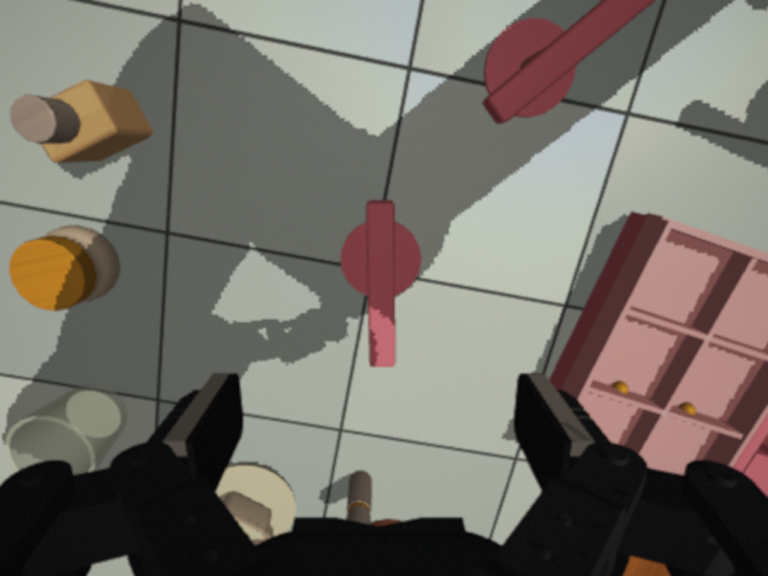

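View pics/w2z.png

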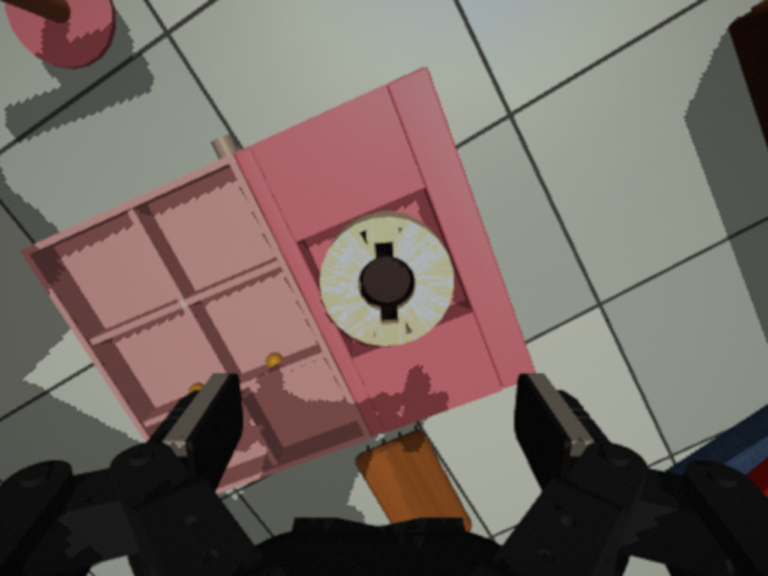

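In w1 the target is centred: its crossbar runs from (381,201) to (382,365) in the 1.5x crop, over its disc at (381,258). A second stand sits at the top right. In w2 the collar is at (387,280), with slots at (384,249) and (389,315). Next I'll refine all of these.

```bash
python3 - <<'E'
from h import *
# collar
d=np.load('pics/w2.npz');K,E=d['K'],d['E']; im=cv2.imread('pics/w2.png')
b=im.astype(int)
def rect(z,c,half,n,im,K,E):
    g=np.linspace(-half,half,n); X,Y=np.meshgrid(g,g)  # image: cols=+x, rows=-y
    P=np.c_[(c[0]+X).ravel(),(c[1]-Y).ravel(),np.full(X.size,z)]
    uv=pj(K,E,P).astype(np.float32).reshape(n,n,2)
    return cv2.remap(im,uv[...,0],uv[...,1],cv2.INTER_CUBIC)
c=np.array([.539,.203])
r=rect(.064,c,.05,601,im,K,E); cv2.imwrite('pics/r2.png',r)
hsv=cv2.cvtColor(r,cv2.COLOR_BGR2HSV)
m=((hsv[...,0]>15)&(hsv[...,0]<40)&(hsv[...,2]>140)).astype(np.uint8)*255
cs,_=cv2.findContours(m,cv2.RETR_EXTERNAL,cv2.CHAIN_APPROX_NONE); k=max(cs,key=cv2.contourArea)
(x,y),rad=cv2.minEnclosingCircle(cv2.convexHull(k)); sc=.1/600
print('outer',c+np.array([x-300,300-y])*sc,rad*sc, cv2.fitEllipse(cv2.convexHull(k)))
dark=(hsv[...,2]<85).astype(np.uint8)*255
n,l,st,ce=cv2.connectedComponentsWithStats(dark)
for i in range(1,n):
    if st[i,4]>200: print(st[i],c+np.array([ce[i][0]-300,300-ce[i][1]])*sc)
# stand
d=np.load('pics/w1.npz');K,E=d['K'],d['E']; im=cv2.imread('pics/w1.png')
c=np.array([.481,-.159])
r1=rect(.103,c,.07,601,im,K,E); cv2.imwrite('pics/r1.png',r1)
r3=rect(.027,c,.07,601,im,K,E)
cv2.imwrite('pics/r13.png',np.hstack([cv2.resize(r1,(400,400)),cv2.resize(r3,(400,400))]))
E
```

```text
outer [0.54134185 0.20639853] 0.03873240407307943 ((314.2600402832031, 279.3308410644531), (460.8006896972656, 463.4625244140625), 145.77706909179688)
[ 100   11  230   33 1126] [0.52415927 0.24843591]
[ 351   45  189   56 1409] [0.5685058  0.24158777]
[  174   182   274   195 33565] [0.54094106 0.20675114]
[118 250  31  18 329] [0.5105613 0.2096307]
[ 40 442  31  21 354] [0.49768173 0.1780565 ]
[381 494  53  18 402] [0.55663557 0.1692757 ]
```

View pics/r2.png

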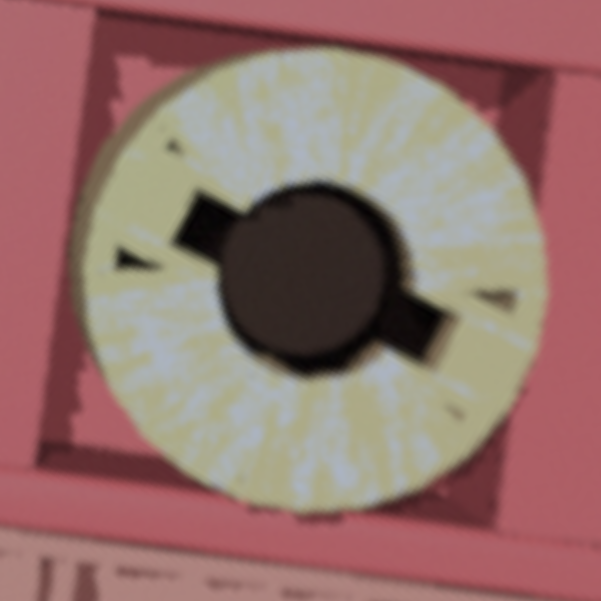

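View pics/r13.png

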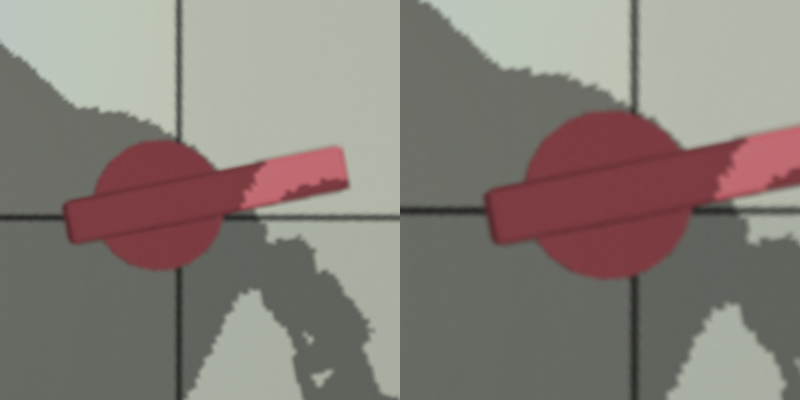

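Both are well resolved. The collar centre is about (0.5415, 0.2065) and the slot line about -0.45 rad. The small triangles on the collar are only markings. A second view from the half-turned wrist will cancel the hand-eye bias.

```bash
cat >> h.py <<'E'
def rect(z,c,half,n,im,K,E):
    g=np.linspace(-half,half,n); X,Y=np.meshgrid(g,g)
    P=np.c_[(c[0]+X).ravel(),(c[1]-Y).ravel(),np.full(X.size,z)]
    uv=pj(K,E,P).astype(np.float32).reshape(n,n,2)
    return cv2.remap(im,uv[...,0],uv[...,1],cv2.INTER_CUBIC)
E
python3 - <<'E'
from h import *
bot.move_pose([.541,.206,.18],quat(-.45-np.pi/2)); _,K,E=snap('wrist','w3'); print(bot.read_clock())
im=cv2.imread('pics/w3.png')
bot.move_pose([.481,-.160,.22],quat(.188-np.pi/2)); snap('wrist','w4'); print(bot.read_clock())
cv2.imwrite('pics/r3.png',rect(.064,[.539,.203],.05,601,im,K,E))
d=np.load('pics/w4.npz');K,E=d['K'],d['E']; im=cv2.imread('pics/w4.png')
a=[rect(z,[.481,-.159],.07,601,im,K,E) for z in(.103,.027)]
cv2.imwrite('pics/r4.png',np.hstack([cv2.resize(x,(400,400)) for x in a]))
E
```

```text
6.5083
10.6417
```

View pics/r3.png

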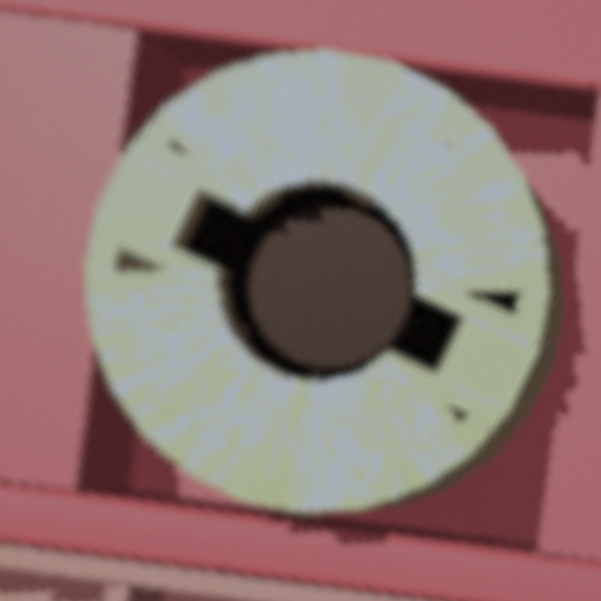

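View pics/r4.png

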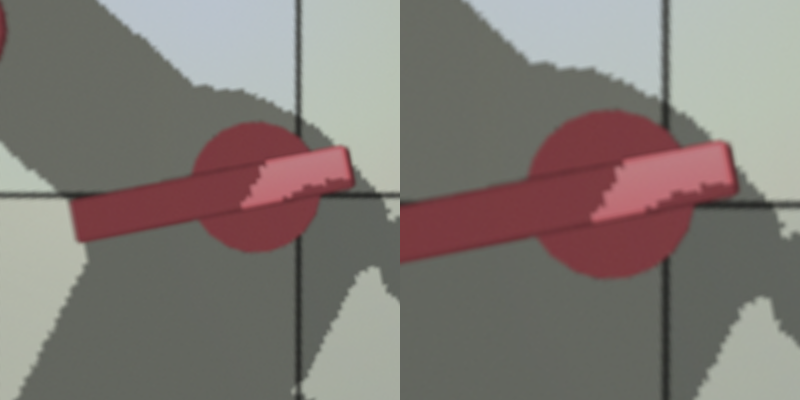

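```bash
python3 - <<'E'
from h import *
q=quat(.192-np.pi/2)
bot.move_pose([.4845,-.1569,.14],q)
bot.move_linear([.4845,-.1569,.0755],speed=.12)
bot.set_gripper(0.0,80)
print(bot.read_gripper_width(),bot.read_ft_force(),bot.read_clock())
bot.move_linear([.4845,-.1569,.20],speed=.15)
print(bot.read_gripper_width(),bot.read_ft_force(),bot.read_position(),bot.read_clock())
snap('wrist','w5'); snap('scene','s5'); print(bot.read_clock())
E
```

```text
0.17184328753279782 [-0.12370098  0.48852018  3.64652734] 12.3833
0.16888652556846345 [-0.59933246  0.06072792 -1.77014524] [ 0.48376332 -0.15653482  0.19898928] 13.3667
13.4667
```

View pics/w5.png

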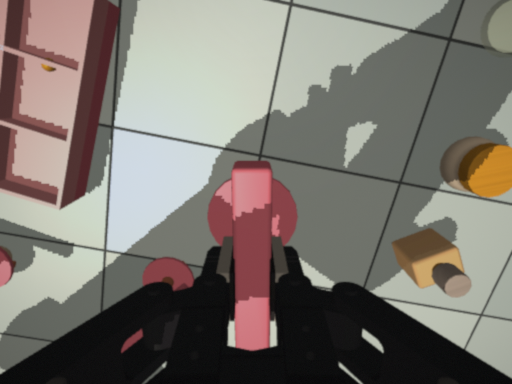

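View pics/s5.png

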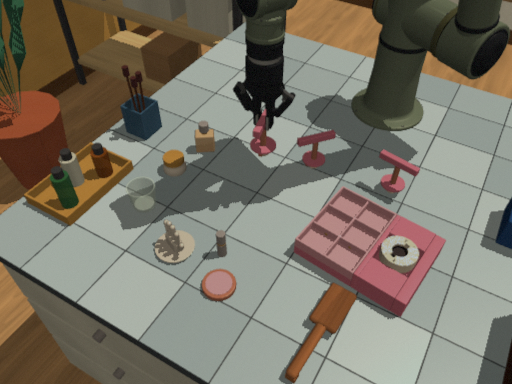

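The stand is in hand: the bar is between the pads, the disc is at (252,213), and it hangs upright. Next I'll measure the disc centre relative to the TCP.

```bash
python3 - <<'E'
from h import *
print(bot.read_position(),toolang()+np.pi/2,bot.read_ft_force())
d=np.load('pics/w5.npz');K,E=d['K'],d['E']; im=cv2.imread('pics/w5.png')
c=[.4845,-.1569]
r=rect(.151,c,.05,601,im,K,E); r2=rect(.2285,c,.07,601,im,K,E)
cv2.imwrite('pics/r5.png',np.hstack([cv2.resize(r,(400,400)),cv2.resize(r2,(400,400))]))
E
```

```text
[ 0.48371027 -0.15652164  0.19881124] 0.19195640693701144 [ 0.29429848  0.04163127 -0.87132834]
```

View pics/r5.png

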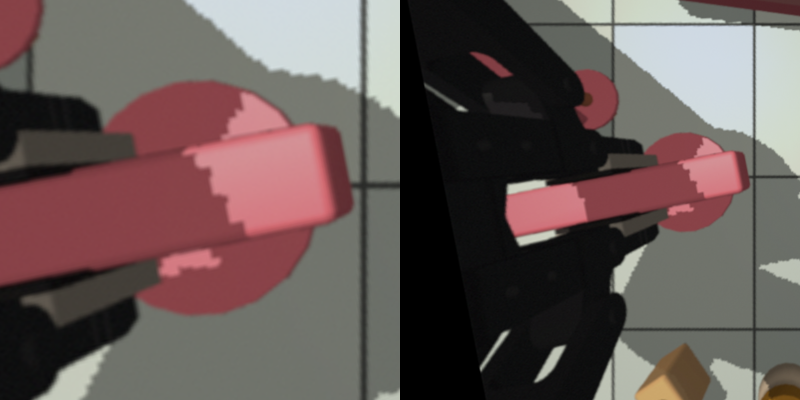

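```bash
python3 - <<'E'
from h import *
q=quat(-.457+np.pi/2); T=np.array([.5424,.2060])
bot.move_pose([*T,.20],q)
p=np.array(bot.read_position()); e=T-p[:2]; print(p,e)
bot.move_linear([*(T+e),.155],speed=.1)
p=np.array(bot.read_position()); print(p,toolang()-np.pi/2,bot.solve_ik([*T,.11],quat(-.457-.98+np.pi/2)),bot.read_joint_positions()[5])
f=[bot.read_ft_force() for _ in range(3)]; print(np.round(f,2),bot.read_moment(),bot.read_clock())
snap('wrist','w6');snap('scene','s6')
a=cv2.imread('pics/s6.png'); cv2.imwrite('pics/s6z.png',cv2.resize(a[150:310,290:490],None,fx=3.5,fy=3.5,interpolation=cv2.INTER_CUBIC))
E
```

```text
[0.54245496 0.20539696 0.19979214] [-5.49594489e-05  6.03041985e-04]
[0.54259541 0.20631891 0.15522141] -0.4576467131549449 [ 0.23577138  0.48616711 -0.27959325  0.80503596  0.          1.67277138] 0.6938907076602681
[[ 0.21  0.32 -1.95]
 [ 0.21  0.32 -1.95]
 [ 0.21  0.32 -1.95]] [ 0.03051522  0.05230989 -0.02254527] 15.65
```

View pics/s6z.png

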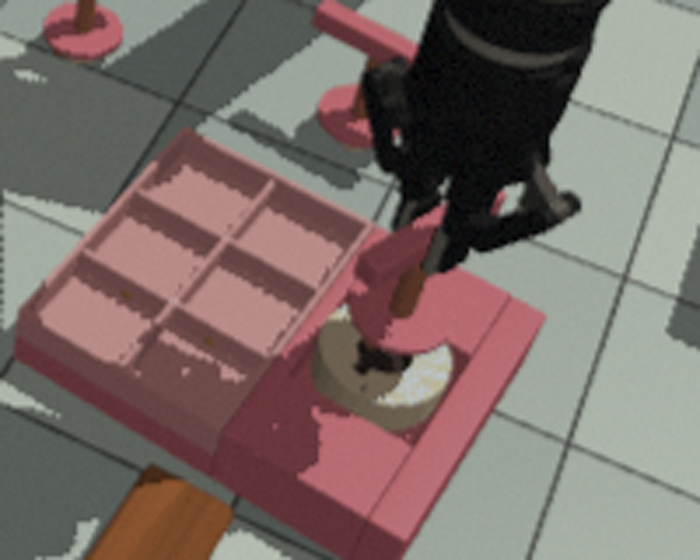

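View pics/w6.png

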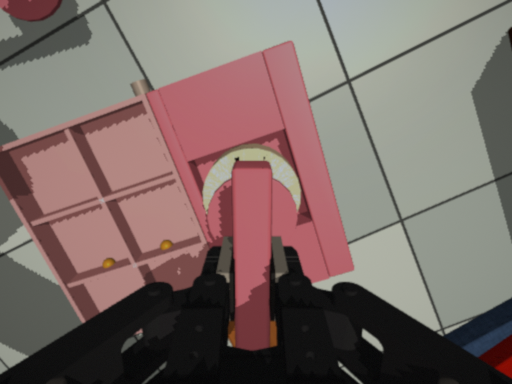

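The stand sits above the collar and lines up with it. Now a guarded descent to feel for contact.

```bash
python3 - <<'E'
from h import *
T=np.array([.5424,.2060])
print(bot.move_linear([*T,.136],speed=.06,until_force=4)); print(bot.read_position(),np.round(bot.read_ft_force(),2))
h=bot.move_linear([*T,.113],speed=.015,until_force=4)
print(h,bot.read_position(),np.round(bot.read_ft_force(),2),np.round(bot.read_moment(),3),bot.read_clock())
E
```

```text
False
[0.54196146 0.20591299 0.13541158] [-0.21 -1.18 -0.67]
True [0.54247595 0.20604336 0.12384769] [0.83 0.74 2.82] [ 0.04  -0.053  0.001] 17.1
```

Depth is about 14.7 mm at about 4.5 N, which matches the plunger; lugs resting on the lip would have stopped it near 8 mm. So the lugs are in the slots, and I'll push on to bottom.

```bash
python3 - <<'E'
from h import *
T=np.array([.5424,.2060])
for i in range(12):
    p=bot.read_position()
    f=bot.read_ft_force()[2]
    print(np.round(p,4),round(f,2))
    if f>8.5 or p[2]<.1135: break
    bot.move_linear([*T,.1225-.001*i],speed=.02,until_force=6); 
print(np.round(bot.read_ft_force(),2),np.round(bot.read_moment(),3),bot.read_clock())
E
```

```text
[0.5425 0.206  0.1238] 2.82
[0.5426 0.2061 0.1227] 4.3
[0.5425 0.206  0.1216] 4.24
[0.5426 0.2061 0.1206] 4.5
[0.5426 0.206  0.1196] 4.22
[0.5425 0.206  0.1186] 4.13
[0.5425 0.206  0.1176] 6.01
[0.5425 0.206  0.1167] 4.94
[0.5426 0.206  0.1157] 5.97
[0.5426 0.2061 0.115 ] 7.05
[0.5426 0.2061 0.1142] 8.58
[-0.82 -0.97  8.58] [-0.022  0.193 -0.004] 19.6
```

```bash
python3 - <<'E'
from h import *
T=np.array([.5424,.2060]); z=bot.read_position()[2]
zc=.1140
for a in list(np.arange(.15,.91,.15))+[.94,.97,1.0,1.03]:
    # keep the foot (0.7 mm along tool z) on the axis
    A=-.457-a+np.pi/2; t=np.array([.54183,.20633])-.0007*np.array([-np.sin(A),np.cos(A)])
    bot.move_linear([*t,zc],rotation=quat(A),speed=.02)
    f=bot.read_ft_force(); m=bot.read_moment()
    print(round(a,2),round(-.457+np.pi/2-toolang(),3),np.round(bot.read_position(),4),np.round(f,2),np.round(m,3),bot.read_clock())
    if abs(m[2])>.5 or f[2]>13: break
E
```

```text
0.15 0.15 [0.5428 0.2059 0.1147] [0.96 0.12 7.63] [ 0.021  0.066 -0.096] 19.9
0.3 0.3 [0.5428 0.2057 0.1147] [ 0.71 -0.16  7.27] [-0.076  0.072 -0.047] 20.2
0.45 0.45 [0.5427 0.2056 0.1147] [ 0.17 -0.27  7.67] [-0.131  0.078 -0.021] 20.5
0.6 0.601 [0.5426 0.2056 0.1147] [-0.53 -1.11  8.11] [-0.131  0.076 -0.08 ] 20.8
0.75 0.75 [0.5424 0.2055 0.1146] [0.62 0.32 8.13] [-0.111  0.073 -0.1  ] 21.1
0.9 0.9 [0.5423 0.2055 0.1146] [-0.11 -0.46  7.18] [-0.114  0.114 -0.056] 21.4
0.94 0.94 [0.5422 0.2054 0.1146] [-0.51 -1.12  7.84] [-0.097  0.132 -0.071] 21.65
0.97 0.97 [0.5422 0.2054 0.1146] [-0.64 -0.65  7.86] [-0.109  0.124 -0.048] 21.9
1.0 1.0 [0.5422 0.2055 0.1146] [ 0.22 -1.18  7.98] [-0.101  0.174 -0.024] 22.15
1.03 1.03 [0.542  0.2055 0.1146] [-0.76  0.19  9.22] [-0.139  0.143  0.007] 22.4
```

```bash
python3 - <<'E'
from h import *
zc=.1140
for a in np.arange(1.05,1.26,.02):
    A=-.457-a+np.pi/2; t=np.array([.54183,.20633])-.0007*np.array([-np.sin(A),np.cos(A)])
    bot.move_linear([*t,zc],rotation=quat(A),speed=.02)
    f=bot.read_ft_force(); m=np.mean([(bot.wait(.02),bot.read_moment())[1] for _ in range(4)],0)
    print(round(a,2),round(-.457+np.pi/2-toolang(),3),np.round(f,2),np.round(m,3),bot.read_clock())
    if m[2]>.35 or f[2]>13: break
_,K,E=snap('wrist','w7'); snap('scene','s7')
a=cv2.imread('pics/s7.png'); cv2.imwrite('pics/s7z.png',cv2.resize(a[150:310,290:490],None,fx=3.5,fy=3.5,interpolation=cv2.INTER_CUBIC))
E
```

```text
1.05 1.049 [-0.43 -0.47  8.49] [-0.132  0.229  0.245] 22.7167
1.07 1.068 [-0.64 -0.75  9.1 ] [-0.185  0.202  0.602] 23.0333
```

View pics/w7.png

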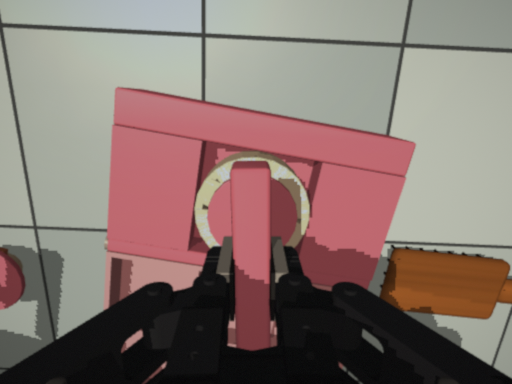

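View pics/s7z.png

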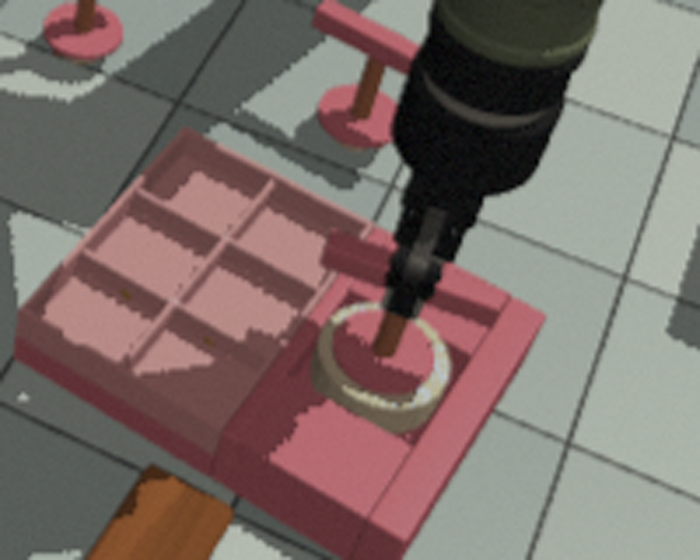

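A clear stop: Mz jumped to +0.6 N·m at about 1.04–1.07 rad. I'll relieve the twist, then let the spring lift the stand while watching the force.

```bash
python3 - <<'E'
from h import *
a=1.04
A=-.457-a+np.pi/2; t=np.array([.54183,.20633])-.0007*np.array([-np.sin(A),np.cos(A)])
bot.move_linear([*t,.1140],rotation=quat(A),speed=.02); print(np.round(bot.read_moment(),2))
for z in np.arange(.1155,.1261,.001):
    bot.move_linear([*t,z],speed=.02)
    fs=np.mean([(bot.wait(.02),bot.read_ft_force())[1] for _ in range(3)],0)
    print(round(z,4),np.round(bot.read_position()[2],4),np.round(fs,2),np.round(bot.read_moment(),2))
    if fs[2]<-4: break
print(bot.read_clock())
E
```

```text
[-0.12  0.26  0.15]
0.1155 0.1157 [-0.33 -0.44  6.09] [0.01 0.02 0.07]
0.1165 0.1164 [ 0.64 -0.13  3.81] [-0.09 -0.03  0.11]
0.1175 0.1173 [0.36 0.05 2.92] [-0.1  -0.05  0.12]
0.1185 0.1183 [ 0.18 -0.41  1.72] [-0.06 -0.07  0.1 ]
0.1195 0.1194 [ 0.11 -0.11  1.86] [-0.16 -0.02  0.12]
0.1205 0.1205 [ 0.18 -0.39  1.76] [-0.18 -0.01  0.1 ]
0.1215 0.1215 [-0.05 -0.21  2.06] [-0.2   0.03  0.14]
0.1225 0.1225 [ 0.21 -0.91  1.45] [-0.2   0.17  0.13]
0.1235 0.1235 [-0.13 -0.19  1.09] [-0.19  0.17  0.11]
0.1245 0.124 [ 0.52 -0.68 -4.34] [-0.12 -0.28  0.16]
26.3833
```

There's a hard stop against upward pull at about 16 mm depth; not being in the pockets would have stopped it about 3 mm lower. The lugs are in. Releasing.

```bash
python3 - <<'E'
from h import *
p=np.array(bot.read_position())
bot.move_linear([p[0],p[1],.1234],speed=.02); print(np.round(bot.read_ft_force(),2))
bot.set_gripper(1.0); print(bot.read_gripper_width(),np.round(bot.read_ft_force(),2))
bot.move_linear([p[0],p[1],.23],speed=.12)
_,K,E=snap('wrist','w8'); snap('scene','s8'); snap('top','t8'); print(bot.read_clock())
a=cv2.imread('pics/s8.png'); cv2.imwrite('pics/s8z.png',cv2.resize(a[150:310,290:490],None,fx=3.5,fy=3.5,interpolation=cv2.INTER_CUBIC))
E
```

```text
[-0.11 -1.08  1.79]
0.9967158667269925 [-0.37 -0.53 -0.02]
28.5083
```

View pics/w8.png

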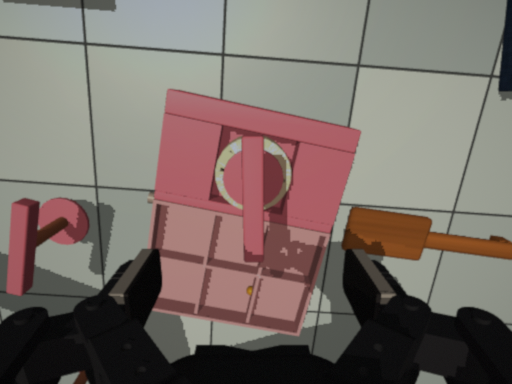

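View pics/s8z.png

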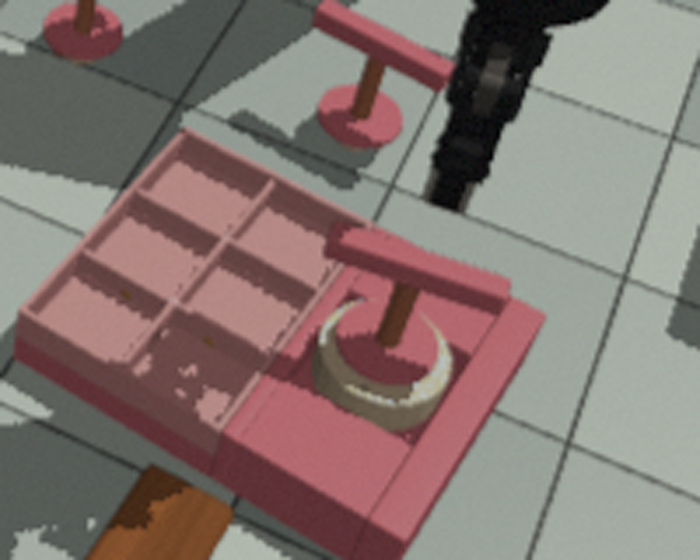

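View pics/t8.png

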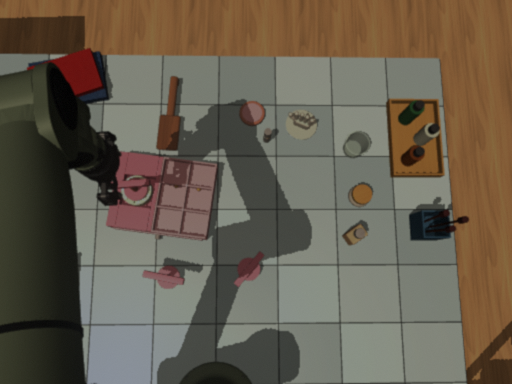

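```bash
python3 - <<'E'
from h import *
d=np.load('pics/w8.npz');K,E=d['K'],d['E']; im=cv2.imread('pics/w8.png')
for z in (.148,.151,.158):
    r=rect(z,[.5418,.2063],.065,601,im,K,E)
    c=pj(K,E,[[.5418,.2063,z]]); 
    ax=np.array([np.cos(-1.492),np.sin(-1.492),0]);n=np.array([-ax[1],ax[0],0]);o=np.array([.5418,.2063,z])
    P=[o+s*.05*ax+t*.008*n for s,t in((1,1),(1,-1),(-1,-1),(-1,1))]
    v=cv2.resize(im,None,fx=4,fy=4,interpolation=cv2.INTER_CUBIC)
    cv2.polylines(v,[(pj(K,E,P)*4+1.5).astype(np.int32).reshape(-1,1,2)],True,(0,255,0),1)
    cv2.imwrite(f'pics/v{int(z*1000)}.png',v[480:1080,880:1140])
cv2.imwrite('pics/v.png',np.hstack([cv2.imread(f'pics/v{k}.png') for k in(148,151,158)]))
E
```

```text
(no output)
```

View pics/v.png

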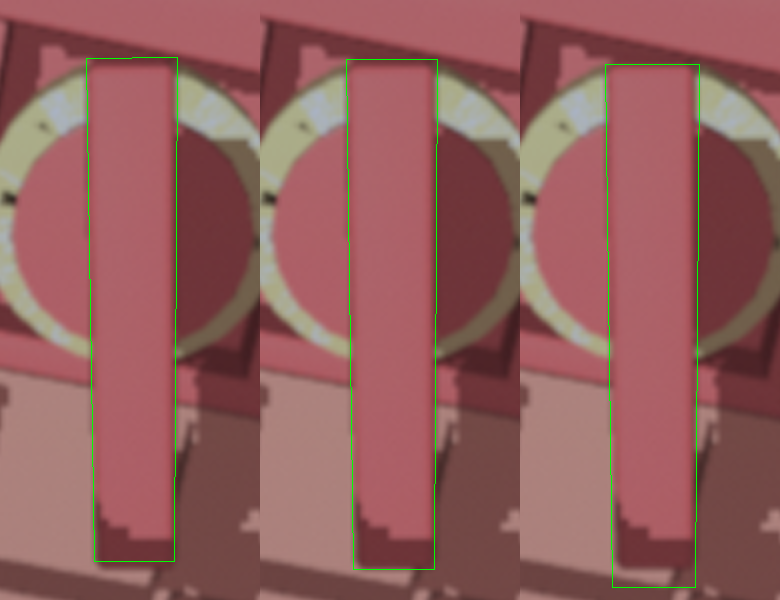

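The crossbar outline fits the locked height (top at 151 mm, middle panel) better than the 148 mm "turned too little" or 158 mm "not turned" heights. It is upright and at the stop angle. Handing in.

```bash
python3 -c "
from cell import bot
bot.wait(.3);print(bot.read_clock());bot.close_job()"
```

```text
28.8083
the job is handed in; nothing more can be done
```

The bracelet stand is locked upright in the collar, and the job was handed in at 28.8 s with the gripper clear of everything.

**What I did**
- I took the stand farthest to the robot's right (y ≈ -0.16) by its crossbar.
- I felt its lugs go into the slots and pushed to the bottom at about 10 N. The collar force stayed around 10–11 N at most, by readings taken at each step.
- I turned it clockwise until the wrist torque jumped to 0.6 N·m at the stop, let the spring lift it, then released it.

**What the last checks showed**
- **Pull test:** before release, the stand resisted a pull of roughly 4 N or more at about 16 mm depth, which is the locked depth.
- **Height and angle:** after release, the wrist picture fits a crossbar top at 151 mm (locked), not 148 mm (turned too little) or 158 mm (not turned). The angle matches the stop.
- **Other things:** the last overhead picture shows nothing else moved.

**What disagreed**
- The stop came at about 1.04 rad of turn instead of 0.96. This matches the slot angle read from the first overhead picture (-0.53 rad) rather than the wrist-camera value I used (-0.457 rad).
- The overhead camera put the collar about 4 mm away from where the wrist camera did. I used the wrist camera, and the stand fitted.

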